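# Fetch the long tin from the two-lane tin dispenser

## Task

Let the longer of the two tins out of the tin dispenser: push the spring-centred lever over towards the long tin's lane as far as it goes, keep it there for about a second, then let go so that it springs back upright, and leave the short tin in its lane. Then take the long tin from the front of the dispenser and lay it down inside the wooden tray without dropping it, then let go of it. Knock nothing over.

Things in the scene. Friction and masses are not known exactly. Their poses are not given: they have to be found in the camera images.
- dispenser: Fixed pale-wood tin dispenser, 250 x 265 mm, walls 70 mm high in front, 92 behind, back wall 125. Origin: on the bench under its centre; x runs front to back, away from the robot at yaw 0, y to its left. Two lanes at y = +78 and -78 mm, 100 mm wide inside, floors sloping 8 degrees down to the front (52 mm above the bench at x = 0, where a steel stop in each lane holds its tin).
- lever (a joint): Lever angle in rad: 0 upright (its spring returns it there), positive leaning to the dispenser's +y, negative to -y; hard ends at +0.30 and -0.30. Turns about a pin along the dispenser's x, 45 mm above the bench at x = y = 0. Leaning to a side lowers that lane's stop and, past about 0.21, frees its tin; the other stop rises. About 3 N on the paddle takes it to its end.
- lever_grip (a point): Middle of the lever's upright black paddle (26 mm in x, 16 mm in y, 52 mm high), 125 mm above the pin, 170 mm above the bench when upright; it moves 37 mm sideways to its end stop. It stands on a thin steel rod in the middle of the dispenser, between the two lanes.
- rest_left (a point): Where the centre of a tin freed from the left lane (dispenser y = +78 mm) comes to rest: about 87 mm in front of the dispenser's centre, 65 mm above the bench. The tin rolls there in under a second and lies across the lane against two end posts, 66 mm high and 46 mm apart inside. Between the posts in front of the tin, and behind it, there is free room for a finger.
- rest_right (a point): Where the centre of a tin freed from the right lane (dispenser y = -78 mm) comes to rest: about 87 mm in front of the dispenser's centre, 65 mm above the bench. The tin rolls there in under a second and lies across the lane against two end posts, 66 mm high and 46 mm apart inside. Between the posts in front of the tin, and behind it, there is free room for a finger.
- long_tin: The longer plain metal tin: a closed cylinder of 50 mm diameter, 90 mm long, about 0.2 kg. Origin at its centre, its own y along its length. At the start it lies across one of the lanes behind that lane's stop, at about x = 25 mm of the dispenser; which lane varies.
- short_tin: The shorter plain metal tin: 50 mm diameter, 55 mm long, origin at its centre, own y along its length. It lies in the other lane behind its stop, and must stay there.
- tray: Open wooden tray, 200 mm (x) by 150 mm (y), 30 mm high, walls and floor 6 mm thick, fixed to the bench. Origin: centre of its underside. It stands left or right of the dispenser. A tin lying in it has its centre 31 mm above the bench.
- milk_jug: Steel milk jug, 93 mm high, 76 x 120 mm with its handle; a bystander on the bench behind, left of the dispenser. Origin: centre of its underside, z up.
- tamper: Coffee tamper with a wooden knob standing on its round steel base, 58 mm across, 90 mm high; a bystander on the bench behind, right of the dispenser. Origin: centre of its underside, z up.
Things that resemble listed ones, but are neither listed nor needed, are in the scene too. Leave any purple, red or yellow look-alike of the short_tin alone.

How it is judged:
By the outcome, as a careful person would: the job done as asked, in the order asked, and still so for the second after the job is handed in, with the robot touching nothing.
It also fails if it takes over 58 s, if anything falls off the work surface, if the arm or the gripper's body presses on something with over 40 N, if the wrist force passes 120 N, or if a joint passes its speed limit or range.

## Robot

A 6-joint arm with a two-finger parallel gripper is mounted at the origin on a cart in front of the work surface, level with it; the furniture and walls round the work are solid. World frame = base frame: x ahead of the robot, y to its left, z up, the work surface at z = 0. Lengths are in mm, angles in rad, forces in N, time in s.
With the tool pointing down it reaches from about 275 to 725 mm from the base axis. Payload 5.6 kg.
Tool frame: the origin (TCP) lies midway between the tips of the shut fingers; the grasp point (between the pads) lies 19 mm behind it (robot.hold_point_z is the distance from the TCP to the grasp point, in mm); y points along the fingers, z is the direction in which the jaws open and shut, and the axes are right-handed (so a half turn about y gives the same grasp; the last joint's range is limited). The gripper opens to 85 mm and grips with 20 to 120 N. Pads are 22 mm wide; open, the fingers measure 114 mm over their backs; the gripper's body (76 mm by 85 mm) begins 54 mm behind the grasp point. The pads swing forward as they close: fully open they stand 13 mm farther back than shut.
Start: joints at [1.417, 0.255, 0.108, 0, -1.424, -0.285], TCP at [233.643, 497.9, 231.283] pointing down, gripper open.
Joint ranges: [-2.95, 2.95], [-1.21, 1.97], [-1.09, 1.5], [-2.87, 1.71], [-2.94, -0.07], [-3.05, 3.05]. Speed limits (rad/s): [2.57, 2.57, 3.14, 3.14, 3.14, 3.14].

## Interface

Orientations are given as a rotation vector (axis times angle).
In Python, from rig import robot gives the robot as it stands. The module is installed in compiled form; this text tells all that it offers.
- The arm moves only by the tool apply_moves, never from a script. Its argument "rows" is a list of rows, each an object of numbers: "dx", "dy", "dz": the shift along the tool's x, y, z in cm; "turn": the turn about the tool's y in rad. A call has 1 to 8 rows; each row shifts and turns the commanded pose from where the row before left it, along the tool's axes as they then stand; what a row does not reach is not made up. A row lasts 1/8 s, in which the tool goes at most 62.5 mm and 10.7 degrees, less where a joint would pass 70% of its speed; a pose out of reach is approached as far as the arm can. A call with a gripper value outside its range is refused whole. "fingers" is the opening, from 0 (shut) to 1 (fully open), set as the call begins (left out, the last holds). The fingers move at their own pace and stop on an object; "squeeze" is the grip in N (left out, the last holds). Time passes only in rows, so rows that do not move let the fingers close. It gives the time, the measured TCP pose, the force and the opening at its end, in the units of the state.
- robot.state(): the state, without advancing time (a new reading comes with each control period).
- robot.read_camera(name): name is "scene" or "top"; returns a dict with "color" (400x640x3 uint8, red, green, blue), "mtx" (3x3 intrinsics, pixels), "R" (3x3) and "t" (3): a world point X has camera coordinates R X + t. Camera axes: x right, y down, z forward; pixel columns grow to the right and rows downward; lengths in mm; the calibration is good to about 2 mm. A picture is of the moment at which its call begins. There is no depth.
- robot.hand_in(): hands the job in, once; it reports no verdict.
The state is a dict: "clock": time; "joints": joint angles; "qd": joint speeds; "tau": joint torques, N m; "eef_pos": TCP position; "tool_rot": TCP orientation; "ft_force": force on the tool from outside, world axes, zero at the start; "torque": the same for the moment, N m; "width": finger opening in mm.
Only numpy, scipy, OpenCV 4.12 (cv2) and the standard library are available. Lean on these libraries where they do the work, as an engineer would, in place of code of your own. Each camera call takes 0.05 s, during which the arm holds its last target.

## Working session

There is one attempt and no reset: what is moved stays moved. The work goes in short steps, Python scripts to look and compute and a tool call to move; the robot and the scene stay as the last step left them, time stands still between calls to the robot, and variables do not carry over. Pictures are saved under pics/ and viewed, and the job is handed in when it is done.

Besides the shell and the picture viewer there is one more tool, called after ">>>" as name([rows], argument=value, ...), one row to a line, values as JSON. apply_moves: Moves the arm, as the interface text tells. Its arguments: {"type":"object","properties":{"rows":{"type":"array"},"fingers":{"type":"number"},"squeeze":{"type":"number"}},"required":["rows"]}

```bash
mkdir -p pics; ls; python3 - <<'E'
from rig import robot
import cv2,numpy as np
print(robot.state(), robot.hold_point_z)
for n in("scene","top"):
    c=robot.read_camera(n); cv2.imwrite(f"pics/{n}0.png",c["color"][:,:,::-1]); print(n,c["mtx"],c["R"],c["t"])
    np.savez(f"{n}0.npz",**c)
E
```

```text
pics
{'clock': 0.0, 'joints': array([ 1.41664091e+00,  2.55752824e-01,  1.06995968e-01, -4.80944594e-04,
       -1.42389590e+00, -2.84612305e-01]), 'qd': array([ 2.12918987e-04,  1.31005397e-03, -8.98578568e-05, -3.92518569e-04,
        4.28494939e-04, -7.36955589e-04]), 'tau': array([-2.53851313e-04, -3.86624944e+01,  2.37937438e+01,  5.36493033e+00,
       -6.19443730e-03,  1.36248926e-05]), 'eef_pos': array([233.38087741, 497.47856767, 230.38838363]), 'tool_rot': array([-0.44082697, -1.97641468,  1.98023236]), 'ft_force': array([-0.39377261,  0.57816935, -0.24094375]), 'torque': array([-0.03198132, -0.00676974, -0.01375626]), 'width': 85.58844426068322} 18.700000000000003
scene [[484.56131255   0.         332.07188571]
 [  0.         484.56131255 208.76659198]
 [  0.           0.           1.        ]] [[ 0.76721781 -0.64102614  0.0215017 ]
 [-0.24911093 -0.32870747 -0.91098581]
 [ 0.59103349  0.69356823 -0.41187684]] [-447.7598069   249.83799132 1278.84494337]
top [[510.13673733   0.         320.41082263]
 [  0.         510.13673733 203.83292257]
 [  0.           0.           1.        ]] [[ 0.03020428 -0.99954104 -0.00232518]
 [-0.99587408 -0.02989416 -0.08568049]
 [ 0.08557166  0.0049035  -0.99631995]] [  -2.65493567  592.72310202 1576.93165896]
```

View pics/scene0.png

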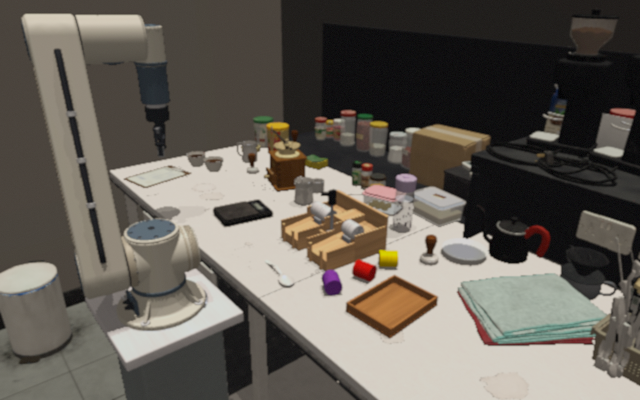

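View pics/top0.png

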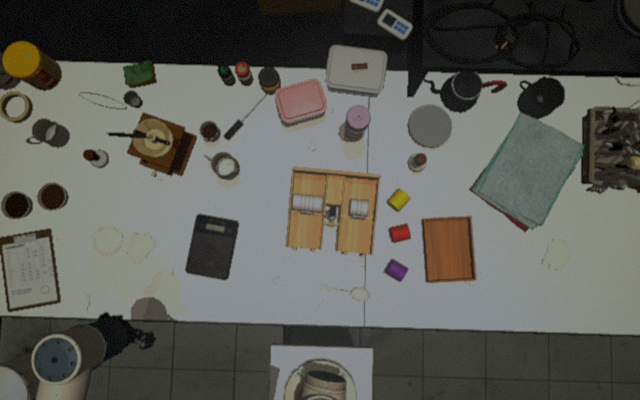

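The dispenser is mid-picture in the top view at about (333,212), and the tray is to its right at (449,249). The left lane seems to hold the longer tin at (307,203). The paddle is at about (331,212). I'll enlarge both views to check.

```bash
python3 - <<'E'
import cv2,numpy as np
a=cv2.imread("pics/top0.png")[155:295,270:490]; cv2.imwrite("pics/topz.png",cv2.resize(a,None,fx=3.6,fy=3.6,interpolation=cv2.INTER_CUBIC))
a=cv2.imread("pics/scene0.png")[170:340,260:450]; cv2.imwrite("pics/scenez.png",cv2.resize(a,None,fx=3.5,fy=3.5,interpolation=cv2.INTER_CUBIC))
E
```

```text
(no output)
```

View pics/topz.png

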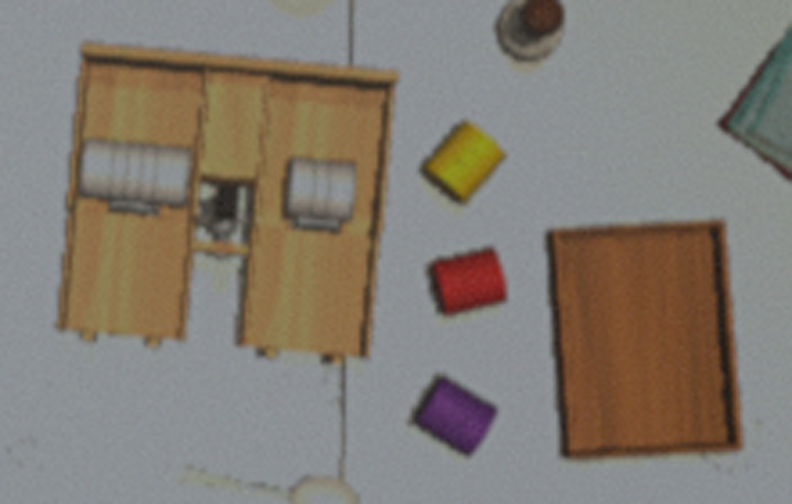

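View pics/scenez.png

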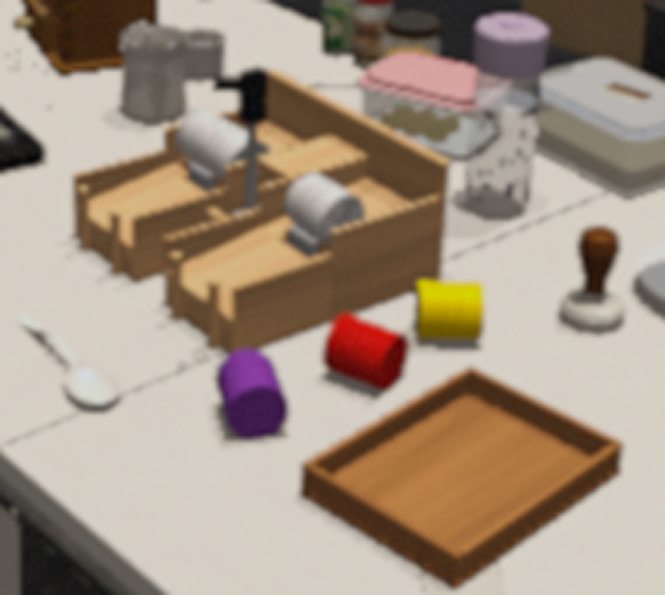

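```bash
cat > h.py <<'E'
import numpy as np,cv2
def cast(c,uv,z):
    d=np.linalg.inv(c["mtx"])@np.array([uv[0],uv[1],1.]); o=-c["R"].T@c["t"]; d=c["R"].T@d
    return o+d*(z-o[2])/d[2]
def proj(c,X):
    p=c["mtx"]@(c["R"]@np.asarray(X,float)+c["t"]); return p[:2]/p[2]
def two(c1,p1,c2,p2):
    P=lambda c:c["mtx"]@np.hstack([c["R"],c["t"].reshape(3,1)])
    X=cv2.triangulatePoints(P(c1),P(c2),np.array(p1,float).reshape(2,1),np.array(p2,float).reshape(2,1)); return (X[:3]/X[3]).ravel()
E
python3 - <<'E'
from h import *
np.set_printoptions(precision=1,suppress=True)
t=dict(np.load("top0.npz")); s=dict(np.load("scene0.npz"))
z=lambda u,v:(270+u/3.6,155+v/3.6)
zs=lambda u,v:(260+u/3.5,170+v/3.5)
bl,br=cast(t,z(82,43),125),cast(t,z(398,72),125)
fl,fr=cast(t,z(58,329),70),cast(t,z(366,357),70)
print("disp",bl,br,np.linalg.norm(bl-br),fl,fr,np.linalg.norm(fl-fr), np.linalg.norm((bl-fl)[:2]),np.linalg.norm((br-fr)[:2]),"ctr",(bl+br+fl+fr)/4)
yaw=lambda d:np.arctan2(-d[0],d[1])
print("yaw",yaw(bl-br)*0+np.arctan2(-(bl-br)[0],(bl-br)[1]),np.arctan2(-(fl-fr)[0],(fl-fr)[1]),np.arctan2((bl-fl)[1],(bl-fl)[0]),np.arctan2((br-fr)[1],(br-fr)[0]))
T=[cast(t,z(*p),30) for p in((549,230),(722,222),(741,447),(566,457))]
print("tray",T,sum(T)/4,np.linalg.norm(T[0]-T[1]),np.linalg.norm(T[1]-T[2]))
print("tins at z80 long",cast(t,z(79,172),80),cast(t,z(190,175),80),"short",cast(t,z(284,190),80),cast(t,z(355,190),80))
print("paddle",cast(t,z(222,200),196),two(t,z(222,200),s,zs(255,96)))
# dark mask around paddle
im=t["color"].astype(int); m=(im.max(2)<50); m[:, :320]=0;m[:,345:]=0;m[:200]=0;m[:225]=m[:225]
n,l,st,ce=cv2.connectedComponentsWithStats(m.astype(np.uint8)[:230]); print(st,ce)
E
```

```text
disp [691.2  99.9 125. ] [ 674.9 -160.6  125. ] 260.97773930222894 [456.1 115.   70. ] [ 440.5 -144.7   70. ] 260.21137537121876 235.56654870511144 234.93264101199367 ctr [565.7 -22.6  97.5]
yaw -0.06253001581284932 -0.060083906506357664 -0.06427680150369136 -0.0675469066883528
tray [array([ 554.5, -304.9,   30. ]), array([ 566. , -454.8,   30. ]), array([ 373., -472.,   30.]), array([ 359.9, -322. ,   30. ])] [ 463.4 -388.4   30. ] 150.29525557551892 193.79742563435903
tins at z80 long [588.5 101.4  80. ] [588.7   7.8  80. ] short [578.4 -71.7  80. ] [ 580.2 -131.5   80. ]
paddle [559.9 -17.7 196. ] [563.5 -19.4 166.3]
[[     0      0    640    230 147166]
 [   330    207      5      9     34]] [[319.5 114.5]
 [332.1 210.7]]
```

```bash
cat >> h.py <<'E'
from scipy.spatial.transform import Rotation as Ro
np.set_printoptions(precision=3,suppress=True)
YAW=-0.063
def disp(x,y,z): 
    c,s=np.cos(YAW),np.sin(YAW); return np.array([559+c*x-s*y,-22+s*x+c*y,z])
def want(yaw):  # z along yaw'd +x, y down
    z=np.array([np.cos(yaw),np.sin(yaw),0]); y=np.array([0,0,-1.]); return np.column_stack([np.cross(y,z),y,z])
def plan(st,target,yaw):
    M=Ro.from_rotvec(st["tool_rot"]).as_matrix()
    for f in (0,np.pi):
        W=want(yaw+f); r=Ro.from_matrix(M.T@W).as_rotvec(); print("flip",f,"rotvec in tool (turn=y)",r)
    print("tool axes cols\n",M, "\npos",st["eef_pos"],"F",st["ft_force"],"w",st["width"],"t",st["clock"],"j6",st["joints"][5])
    d=(np.asarray(target)-st["eef_pos"])/10
    print("shift tool cm",M.T@d,"world",d)
E
python3 - <<'E'
from h import *; from rig import robot
p=disp(0,-32,260); print(p); plan(robot.state(),p,YAW)
t=dict(np.load("top0.npz")); print(cast(t,(332.1,210.7),190)); print(disp(-87,78,65))
E
```

```text
[556.985 -53.937 260.   ]
flip 0 rotvec in tool (turn=y) [-0.001 -1.947  0.002]
flip 3.141592653589793 rotvec in tool (turn=y) [-0.001  1.195 -0.001]
tool axes cols
 [[-0.905 -0.001 -0.425]
 [ 0.425 -0.002 -0.905]
 [-0.    -1.     0.002]] 
pos [233.441 497.519 230.502] F [ 0.503 -0.505 -0.225] w 85.34048964489129 t 0.1 j6 -0.28458758950703433
shift tool cm [-52.72   -2.885  36.178] world [ 32.354 -55.146   2.95 ]
[560.002 -19.083 190.   ]
[477.083  61.323  65.   ]
```

>>> apply_moves([
  {"turn": 0.15},
  {"turn": 0.15},
  {"turn": 0.15},
  {"turn": 0.15},
  {"turn": 0.15},
  {"turn": 0.15},
  {"turn": 0.15},
  {"turn": 0.145, "dy": -3},
], fingers=0)

```text
validation failed for argument at $.ro...
```

```bash
python3 - <<'E'
from h import *; from rig import robot
plan(robot.state(),disp(0,-32,260),YAW)
E
```

```text
flip 0 rotvec in tool (turn=y) [-0.001 -1.947  0.002]
flip 3.141592653589793 rotvec in tool (turn=y) [-0.001  1.195 -0.001]
tool axes cols
 [[-0.905 -0.001 -0.425]
 [ 0.425 -0.002 -0.905]
 [-0.    -1.     0.002]] 
pos [233.441 497.519 230.502] F [ 0.503 -0.505 -0.225] w 85.34048964489129 t 0.1 j6 -0.28458758950703433
shift tool cm [-52.72   -2.885  36.178] world [ 32.354 -55.146   2.95 ]
```

Refused: rows perhaps need all four numbers.

>>> apply_moves([
  {"dx": 0, "dy": 0, "dz": 0, "turn": 0.15},
  {"dx": 0, "dy": 0, "dz": 0, "turn": 0.15},
  {"dx": 0, "dy": 0, "dz": 0, "turn": 0.15},
  {"dx": 0, "dy": 0, "dz": 0, "turn": 0.15},
  {"dx": 0, "dy": 0, "dz": 0, "turn": 0.15},
  {"dx": 0, "dy": 0, "dz": 0, "turn": 0.15},
  {"dx": 0, "dy": 0, "dz": 0, "turn": 0.15},
  {"dx": 0, "dy": -3, "dz": 0, "turn": 0.145},
], fingers=0)

```text
clock: 1.1
eef_pos: [232.9, 496.5, 258.8]
tool_rot: [-1.244, -1.155, 1.165]
ft_force: [-0.1, 0.6, 1.3]
width: -0.1
```

```bash
python3 - <<'E'
from h import *; from rig import robot
plan(robot.state(),disp(0,-32,260),YAW)
E
```

```text
flip 0 rotvec in tool (turn=y) [ 0.01   3.137 -0.003]
flip 3.141592653589793 rotvec in tool (turn=y) [-0.002 -0.005 -0.006]
tool axes cols
 [[ 0.068 -0.002 -0.998]
 [ 0.998 -0.006  0.068]
 [-0.006 -1.     0.002]] 
pos [232.934 496.499 258.783] F [-0.121  0.58   1.251] w -0.08832825971830051 t 1.1 j6 -1.4844113075740206
shift tool cm [-52.72    0.151 -36.063] world [ 32.405 -55.044   0.122]
```

>>> apply_moves([
  {"dx": -3.3, "dy": 0, "dz": -2.25, "turn": 0},
  {"dx": -3.3, "dy": 0, "dz": -2.25, "turn": 0},
  {"dx": -3.3, "dy": 0, "dz": -2.25, "turn": 0},
  {"dx": -3.3, "dy": 0, "dz": -2.25, "turn": 0},
  {"dx": -3.3, "dy": 0, "dz": -2.25, "turn": 0},
  {"dx": -3.3, "dy": 0, "dz": -2.25, "turn": 0},
  {"dx": -3.3, "dy": 0, "dz": -2.25, "turn": 0},
  {"dx": -3.3, "dy": 0, "dz": -2.25, "turn": 0},
])

```text
clock: 2.1
eef_pos: [396.9, 221.8, 261.0]
tool_rot: [-1.238, -1.162, 1.163]
ft_force: [0.3, 0.8, 0.5]
width: 0.2
```

>>> apply_moves([
  {"dx": -3.3, "dy": 0, "dz": -2.25, "turn": 0},
  {"dx": -3.3, "dy": 0, "dz": -2.25, "turn": 0},
  {"dx": -3.3, "dy": 0, "dz": -2.25, "turn": 0},
  {"dx": -3.3, "dy": 0, "dz": -2.25, "turn": 0},
  {"dx": -3.3, "dy": 0, "dz": -2.25, "turn": 0},
  {"dx": -3.3, "dy": 0, "dz": -2.25, "turn": 0},
  {"dx": -3.3, "dy": 0, "dz": -2.25, "turn": 0},
  {"dx": 0, "dy": 0, "dz": 0, "turn": 0},
])

```text
clock: 3.1
eef_pos: [539.7, -19.3, 260.1]
tool_rot: [-1.239, -1.158, 1.162]
ft_force: [0.8, -0.2, 0.3]
width: -0.4
```

```bash
python3 - <<'E'
from h import *; from rig import robot
plan(robot.state(),disp(1,-32,155),YAW)
c=robot.read_camera("scene"); cv2.imwrite("pics/s1.png",cv2.resize(c["color"][120:320,240:440,::-1],None,fx=3,fy=3))
E
```

```text
flip 0 rotvec in tool (turn=y) [ 0.001  3.138 -0.003]
flip 3.141592653589793 rotvec in tool (turn=y) [-0.002 -0.003 -0.001]
tool axes cols
 [[ 0.066 -0.002 -0.998]
 [ 0.998 -0.001  0.066]
 [-0.001 -1.     0.002]] 
pos [539.727 -19.296 260.059] F [ 0.783 -0.235  0.295] w -0.37386064769640975 t 3.1 j6 -0.32044988473265856
shift tool cm [-3.334 10.504 -2.074] world [  1.826  -3.47  -10.506]
```

View pics/s1.png

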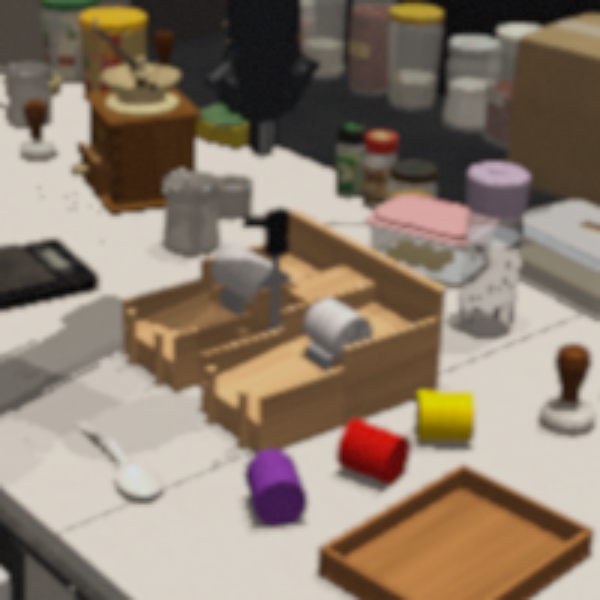

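The fingertip at (265,135) hovers above the paddle at (277,232). Next I move to the paddle's right side and go down.

>>> apply_moves([
  {"dx": -2, "dy": 0, "dz": -1, "turn": 0},
  {"dx": -1.8, "dy": 0, "dz": -1, "turn": 0},
  {"dx": 0, "dy": 3.5, "dz": 0, "turn": 0},
  {"dx": 0, "dy": 3.5, "dz": 0, "turn": 0},
  {"dx": 0, "dy": 3.5, "dz": 0, "turn": 0},
  {"dx": 0, "dy": 0, "dz": 0, "turn": 0},
])

```text
clock: 3.9
eef_pos: [555.0, -56.5, 153.8]
tool_rot: [-1.234, -1.158, 1.166]
ft_force: [0.2, 0.0, 1.0]
width: -0.1
```

```bash
python3 - <<'E'
from h import *; from rig import robot
plan(robot.state(),disp(0,-19,155),YAW)
c=robot.read_camera("scene"); cv2.imwrite("pics/s2.png",cv2.resize(c["color"][120:320,240:440,::-1],None,fx=3,fy=3))
E
```

```text
flip 0 rotvec in tool (turn=y) [-0.001 -3.142  0.01 ]
flip 3.141592653589793 rotvec in tool (turn=y) [-0.006  0.    -0.001]
tool axes cols
 [[ 0.063 -0.006 -0.998]
 [ 0.998 -0.     0.063]
 [-0.001 -1.     0.006]] 
pos [554.965 -56.486 153.798] F [0.243 0.045 1.032] w -0.07533881919253434 t 3.9 j6 -0.2412006445192039
shift tool cm [ 1.567 -0.123 -0.185] world [0.284 1.552 0.12 ]
```

View pics/s2.png

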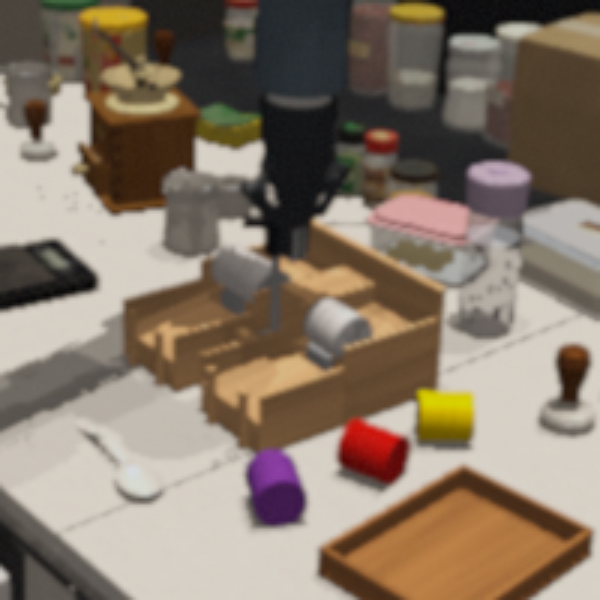

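>>> apply_moves([
  {"dx": 0.9, "dy": 0, "dz": 0, "turn": 0},
  {"dx": 0.9, "dy": 0, "dz": 0, "turn": 0},
  {"dx": 0.9, "dy": 0, "dz": 0, "turn": 0},
  {"dx": 0.8, "dy": 0, "dz": 0, "turn": 0},
  {"dx": 0.8, "dy": 0, "dz": 0, "turn": 0},
  {"dx": 0.3, "dy": 0, "dz": 0, "turn": 0},
])

```text
clock: 4.7
eef_pos: [559.7, -10.4, 156.1]
tool_rot: [-1.238, -1.162, 1.164]
ft_force: [0.5, -3.3, -1.1]
width: -0.5
```

>>> apply_moves([
  {"dx": 0.3, "dy": 0, "dz": 0, "turn": 0},
])

```text
clock: 4.82
eef_pos: [559.6, -7.8, 156.0]
tool_rot: [-1.238, -1.162, 1.163]
ft_force: [0.4, -3.1, -1.5]
width: -0.2
```

>>> apply_moves([
  {"dx": 0.2, "dy": 0, "dz": 0, "turn": 0},
])

```text
clock: 4.95
eef_pos: [559.7, -5.9, 156.0]
tool_rot: [-1.238, -1.161, 1.163]
ft_force: [0.8, -3.5, -0.6]
width: -0.1
```

>>> apply_moves([
  {"dx": 0.2, "dy": 0, "dz": 0, "turn": 0},
])

```text
clock: 5.08
eef_pos: [559.8, -4.0, 156.0]
tool_rot: [-1.238, -1.161, 1.164]
ft_force: [0.1, -7.8, -2.6]
width: -0.3
```

The force jumped to 7.8 N after about 34 mm of paddle travel, so the lever is at its end stop. I'll nudge slightly and hold.

>>> apply_moves([
  {"dx": 0.1, "dy": 0, "dz": 0, "turn": 0},
  {"dx": 0, "dy": 0, "dz": 0, "turn": 0},
  {"dx": 0, "dy": 0, "dz": 0, "turn": 0},
  {"dx": 0, "dy": 0, "dz": 0, "turn": 0},
  {"dx": 0, "dy": 0, "dz": 0, "turn": 0},
  {"dx": 0, "dy": 0, "dz": 0, "turn": 0},
  {"dx": 0, "dy": 0, "dz": 0, "turn": 0},
])

```text
clock: 5.95
eef_pos: [559.7, -4.0, 156.0]
tool_rot: [-1.239, -1.16, 1.165]
ft_force: [-0.1, -7.9, -2.2]
width: 0.2
```

```bash
python3 - <<'E'
from h import *; from rig import robot
c=robot.read_camera("scene"); cv2.imwrite("pics/s3.png",cv2.resize(c["color"][120:320,240:440,::-1],None,fx=3,fy=3))
E
```

```text
(no output)
```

View pics/s3.png

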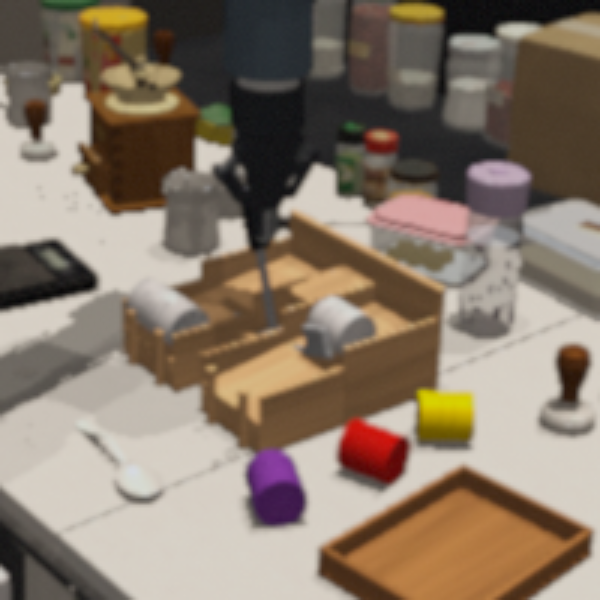

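The long tin now lies at the front of the left lane, (167,307), and the short tin is still in place at (338,328). The lever has been held for about 1 s, so I'll ease it back rather than let it snap.

>>> apply_moves([
  {"dx": -0.5, "dy": 0, "dz": 0, "turn": 0},
  {"dx": -0.7, "dy": 0, "dz": 0, "turn": 0},
  {"dx": -0.7, "dy": 0, "dz": 0, "turn": 0},
  {"dx": -0.7, "dy": 0, "dz": 0, "turn": 0},
  {"dx": -0.7, "dy": 0, "dz": 0, "turn": 0},
  {"dx": -0.7, "dy": 0, "dz": 0, "turn": 0},
  {"dx": -0.7, "dy": 0, "dz": 0, "turn": 0},
  {"dx": -0.7, "dy": 0, "dz": 0, "turn": 0},
])

```text
clock: 7.0
eef_pos: [556.8, -56.9, 156.2]
tool_rot: [-1.238, -1.163, 1.163]
ft_force: [-0.2, 0.6, -0.9]
width: 0.2
```

>>> apply_moves([
  {"dx": 0, "dy": -4, "dz": 0, "turn": 0},
  {"dx": 0, "dy": -4, "dz": 0, "turn": 0},
  {"dx": 0, "dy": -3, "dz": 1, "turn": 0},
  {"dx": 0, "dy": 0, "dz": 4, "turn": 0},
  {"dx": 0, "dy": 0, "dz": 4, "turn": 0},
  {"dx": 0, "dy": 0, "dz": 4, "turn": 0},
  {"dx": 0, "dy": 0, "dz": 4, "turn": 0},
  {"dx": 0, "dy": 0, "dz": 0, "turn": 0},
], fingers=1)

```text
clock: 8.0
eef_pos: [385.4, -46.0, 267.2]
tool_rot: [-1.239, -1.165, 1.161]
ft_force: [0.9, -0.7, 0.7]
width: 85.6
```

```bash
python3 - <<'E'
from h import *; from rig import robot
plan(robot.state(),disp(-87,78,140),YAW)
for n in("scene","top"):
    c=robot.read_camera(n); np.savez(f"{n}4.npz",**c)
    a=c["color"][:,:,::-1]; a=a[120:320,240:440] if n=="scene" else a[155:295,270:490]
    cv2.imwrite(f"pics/{n}4.png",cv2.resize(a,None,fx=3 if n=="scene" else 3.6,fy=3 if n=="scene" else 3.6,interpolation=cv2.INTER_CUBIC))
E
```

```text
flip 0 rotvec in tool (turn=y) [ 0.002 -3.141 -0.004]
flip 3.141592653589793 rotvec in tool (turn=y) [0.002 0.001 0.001]
tool axes cols
 [[ 0.062  0.002 -0.998]
 [ 0.998  0.001  0.062]
 [ 0.001 -1.    -0.002]] 
pos [385.446 -46.049 267.224] F [ 0.936 -0.731  0.74 ] w 85.55768216148988 t 8.0 j6 -0.3522151421791746
shift tool cm [11.273 12.755 -8.448] world [  9.164  10.737 -12.722]
```

View pics/scene4.png

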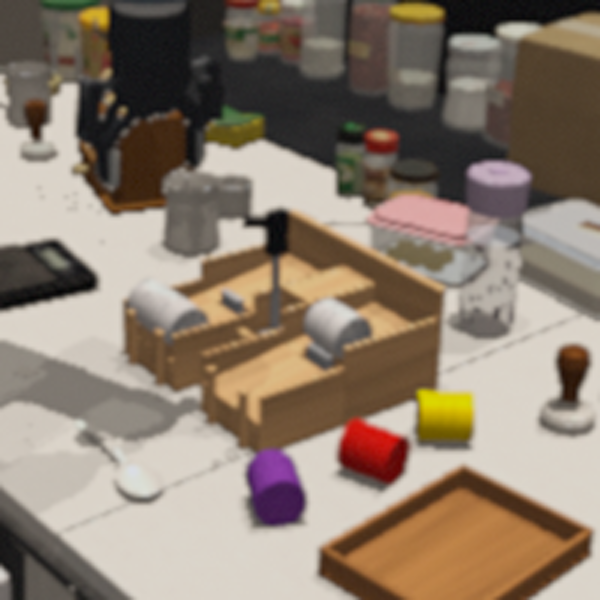

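View pics/top4.png

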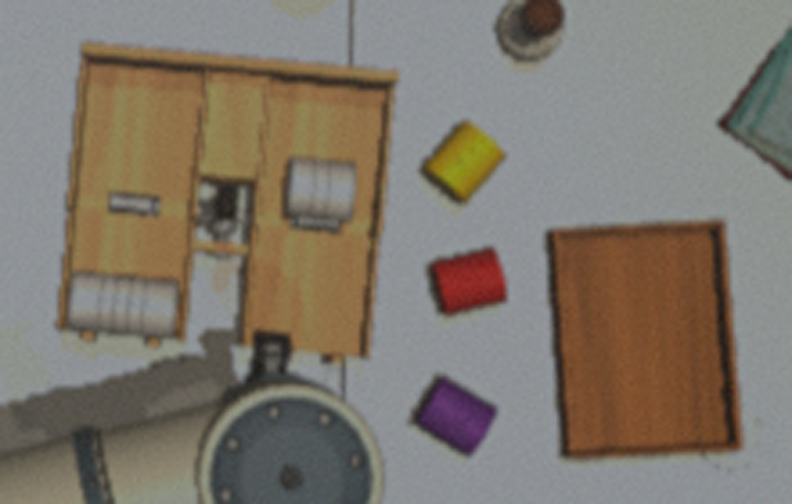

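The lever is back upright, the left stop is up at (133,203), and the short tin is still held. The long tin lies squarely at the front at about (124,304) in the zoomed top view. I'll check that position against the predicted rest point.

```bash
python3 - <<'E'
from h import *
t=dict(np.load("top4.npz")); z=lambda u,v:(270+u/3.6,155+v/3.6)
print(cast(t,z(124.5,304.5),68), disp(-87,78,65)); print([cast(t,z(*p),68) for p in ((68,300),(181,308))])
g=cv2.cvtColor(t["color"],cv2.COLOR_RGB2HSV); m=((g[...,1]<45)&(g[...,2]>60)).astype(np.uint8); m[:,:287]=0;m[:,322:]=0;m[:228]=0;m[250:]=0
n,l,s,c=cv2.connectedComponentsWithStats(m); print(s,c); [print(cast(t,c[i],68)) for i in range(1,n) if s[i,4]>100]
E
```

```text
[478.431  59.768  68.   ] [477.083  61.323  65.   ]
[array([480.781, 107.587,  68.   ]), array([476.924,  12.002,  68.   ])]
[[     0      0    640    400 255499]
 [   287    231     32     19    500]
 [   321    249      1      1      1]] [[319.532 199.42 ]
 [303.    240.428]
 [321.    249.   ]]
[475.726  64.494  68.   ]
```

>>> apply_moves([
  {"dx": 3.8, "dy": 0, "dz": -2.8, "turn": 0},
  {"dx": 3.8, "dy": 0, "dz": -2.8, "turn": 0},
  {"dx": 3.6, "dy": 0, "dz": -2.8, "turn": 0},
  {"dx": 0, "dy": 4.5, "dz": 0, "turn": 0},
  {"dx": 0, "dy": 4.5, "dz": 0, "turn": 0},
  {"dx": 0, "dy": 3.7, "dz": 0, "turn": 0},
  {"dx": 0, "dy": 0, "dz": 0, "turn": 0},
])

```text
clock: 8.98
eef_pos: [476.8, 59.9, 136.4]
tool_rot: [-1.236, -1.156, 1.168]
ft_force: [-0.6, -0.1, 0.6]
width: 85.5
```

```bash
python3 - <<'E'
from h import *; from rig import robot
plan(robot.state(),[477.5,61,46],YAW)
E
```

```text
flip 0 rotvec in tool (turn=y) [ 0.005  3.141 -0.01 ]
flip 3.141592653589793 rotvec in tool (turn=y) [-0.007 -0.001 -0.003]
tool axes cols
 [[ 0.063 -0.007 -0.998]
 [ 0.998 -0.003  0.063]
 [-0.003 -1.     0.007]] 
pos [476.756  59.891 136.357] F [-0.591 -0.117  0.639] w 85.52415749055358 t 8.975 j6 -0.5150010566468032
shift tool cm [ 0.144  9.035 -0.127] world [ 0.074  0.111 -9.036]
```

>>> apply_moves([
  {"dx": 0.1, "dy": 2, "dz": -0.1, "turn": 0},
  {"dx": 0, "dy": 2, "dz": 0, "turn": 0},
  {"dx": 0, "dy": 2, "dz": 0, "turn": 0},
  {"dx": 0, "dy": 1.5, "dz": 0, "turn": 0},
  {"dx": 0, "dy": 1.5, "dz": 0, "turn": 0},
  {"dx": 0, "dy": 0, "dz": 0, "turn": 0},
])

```text
clock: 9.72
eef_pos: [480.2, 61.7, 49.9]
tool_rot: [-1.239, -1.163, 1.163]
ft_force: [0.2, -0.2, 1.9]
width: 85.6
```

>>> apply_moves([
  {"dx": 0, "dy": 0, "dz": 0, "turn": 0},
  {"dx": 0, "dy": 0, "dz": 0, "turn": 0},
  {"dx": 0, "dy": 0, "dz": 0, "turn": 0},
  {"dx": 0, "dy": 0, "dz": 0, "turn": 0},
  {"dx": 0, "dy": 0, "dz": 0, "turn": 0},
  {"dx": 0, "dy": 0, "dz": 0, "turn": 0},
], fingers=0, squeeze=40)

```text
clock: 10.48
eef_pos: [480.0, 61.8, 50.6]
tool_rot: [-1.239, -1.165, 1.162]
ft_force: [-1.9, 0.9, 5.4]
width: 49.1
```

```bash
python3 - <<'E'
from h import *; from rig import robot
plan(robot.state(),[477.5,61,46],YAW)
c=robot.read_camera("scene"); cv2.imwrite("pics/s5.png",cv2.resize(c["color"][120:320,240:440,::-1],None,fx=3,fy=3))
E
```

```text
flip 0 rotvec in tool (turn=y) [ 0.001 -3.141 -0.003]
flip 3.141592653589793 rotvec in tool (turn=y) [0.002 0.    0.001]
tool axes cols
 [[ 0.063  0.002 -0.998]
 [ 0.998  0.001  0.063]
 [ 0.001 -1.    -0.002]] 
pos [479.957  61.828  50.602] F [-1.909  0.934  5.418] w 49.10420365007348 t 10.475 j6 -0.516111139754122
shift tool cm [-0.098  0.46   0.241] world [-0.246 -0.083 -0.46 ]
```

View pics/s5.png

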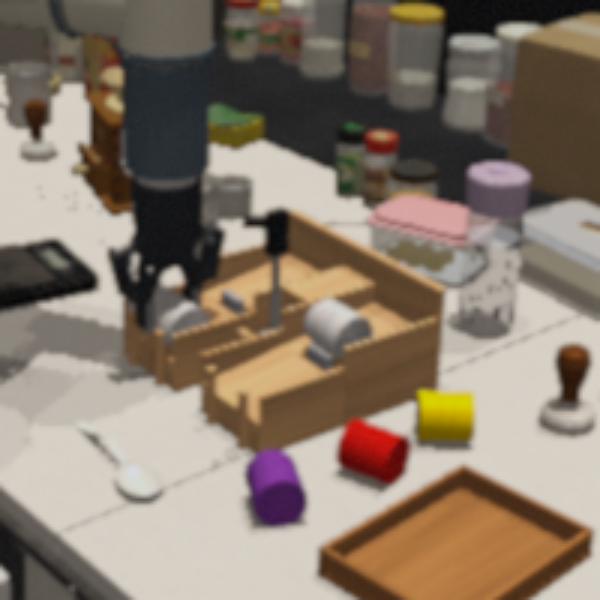

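The fingers straddle the tin at (175,310) with the opening at 49.1 mm, so it's held. Lifting.

>>> apply_moves([
  {"dx": 0, "dy": -1, "dz": 0, "turn": 0},
  {"dx": 0, "dy": -2, "dz": 0, "turn": 0},
  {"dx": 0, "dy": -3, "dz": 0, "turn": 0},
  {"dx": 0, "dy": -4, "dz": 0, "turn": 0},
  {"dx": 0, "dy": -4, "dz": 0, "turn": 0},
  {"dx": 0, "dy": -2, "dz": 0, "turn": 0},
  {"dx": 0, "dy": 0, "dz": 0, "turn": 0},
])

```text
clock: 11.4
eef_pos: [479.6, 61.8, 210.9]
tool_rot: [-1.239, -1.165, 1.16]
ft_force: [0.1, 0.1, -2.2]
width: 48.8
```

```bash
python3 - <<'E'
from h import *; from rig import robot
plan(robot.state(),[463,-388,200],0.085)
c=robot.read_camera("scene"); cv2.imwrite("pics/s6.png",cv2.resize(c["color"][70:320,200:440,::-1],None,fx=2.4,fy=2.4))
E
```

```text
flip 0 rotvec in tool (turn=y) [-0.002  2.994  0.004]
flip 3.141592653589793 rotvec in tool (turn=y) [ 0.003 -0.148  0.001]
tool axes cols
 [[ 0.063  0.003 -0.998]
 [ 0.998  0.001  0.063]
 [ 0.002 -1.    -0.003]] 
pos [479.64   61.805 210.917] F [ 0.09   0.11  -2.162] w 48.843918156654226 t 11.4 j6 -0.5161114696115302
shift tool cm [-44.998   1.023  -1.169] world [ -1.664 -44.98   -1.092]
```

View pics/s6.png

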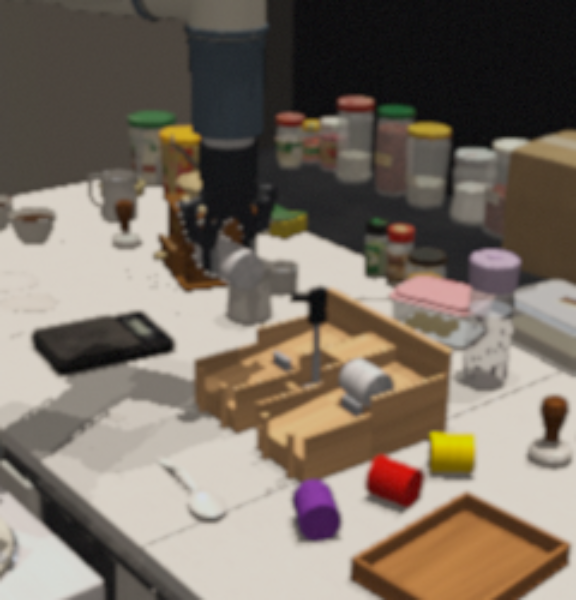

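The tin hangs level in the gripper at (238,262), lifted clear. Carrying it in front of the paddle to the tray.

>>> apply_moves([
  {"dx": -2, "dy": 0, "dz": -0.1, "turn": 0},
  {"dx": -4, "dy": 0, "dz": -0.1, "turn": 0},
  {"dx": -4, "dy": 0, "dz": -0.1, "turn": 0},
  {"dx": -4, "dy": 0, "dz": -0.1, "turn": 0},
  {"dx": -4, "dy": 0, "dz": -0.1, "turn": 0},
  {"dx": -4, "dy": 0, "dz": -0.1, "turn": 0},
  {"dx": -4, "dy": 0, "dz": -0.1, "turn": 0},
  {"dx": -4, "dy": 0, "dz": -0.1, "turn": 0},
])

```text
clock: 12.45
eef_pos: [467.1, -239.2, 207.4]
tool_rot: [-1.235, -1.161, 1.163]
ft_force: [0.6, 1.0, -1.1]
width: 49.0
```

>>> apply_moves([
  {"dx": -4, "dy": 0, "dz": -0.1, "turn": 0},
  {"dx": -4, "dy": 0, "dz": -0.1, "turn": 0},
  {"dx": -4, "dy": 0, "dz": -0.1, "turn": 0},
  {"dx": -3, "dy": 0, "dz": -0.1, "turn": 0},
  {"dx": 0, "dy": 0, "dz": 0, "turn": -0.07},
  {"dx": 0, "dy": 0, "dz": 0, "turn": -0.08},
  {"dx": 0, "dy": 2, "dz": 0, "turn": 0},
  {"dx": 0, "dy": 0, "dz": 0, "turn": 0},
])

```text
clock: 13.45
eef_pos: [461.2, -387.1, 185.9]
tool_rot: [-1.16, -1.271, 1.272]
ft_force: [-0.2, -0.1, -1.3]
width: 48.9
```

```bash
python3 - <<'E'
from h import *; from rig import robot
plan(robot.state(),[463,-388,18],0.085)
for n in("scene","top"):
    c=robot.read_camera(n); np.savez(f"{n}7.npz",**c)
    a=c["color"][:,:,::-1]; a=a[120:340,260:480] if n=="scene" else a[155:295,270:490]
    cv2.imwrite(f"pics/{n}7.png",cv2.resize(a,None,fx=2.6 if n=="scene" else 3.6,fy=2.6 if n=="scene" else 3.6,interpolation=cv2.INTER_CUBIC))
E
```

```text
flip 0 rotvec in tool (turn=y) [ 0.007 -3.14   0.008]
flip 3.141592653589793 rotvec in tool (turn=y) [-0.005  0.002  0.005]
tool axes cols
 [[-0.087 -0.006 -0.996]
 [ 0.996  0.004 -0.087]
 [ 0.005 -1.     0.005]] 
pos [ 461.248 -387.068  185.894] F [-0.176 -0.061 -1.347] w 48.85321320703751 t 13.45 j6 0.5265589309478633
shift tool cm [-0.184 16.788 -0.257] world [  0.175  -0.093 -16.789]
```

View pics/scene7.png

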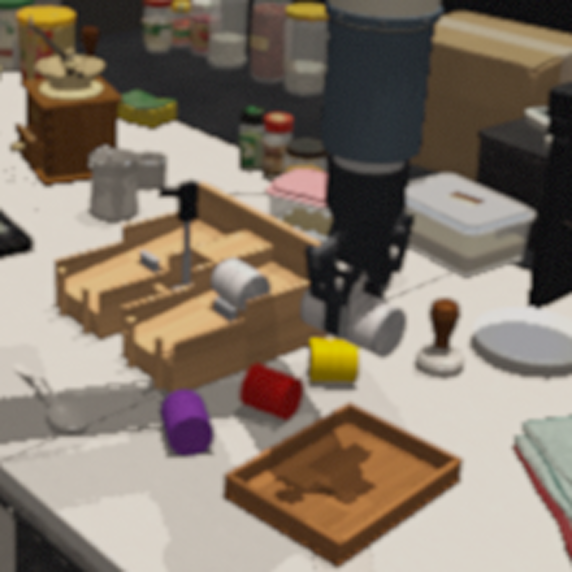

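View pics/top7.png

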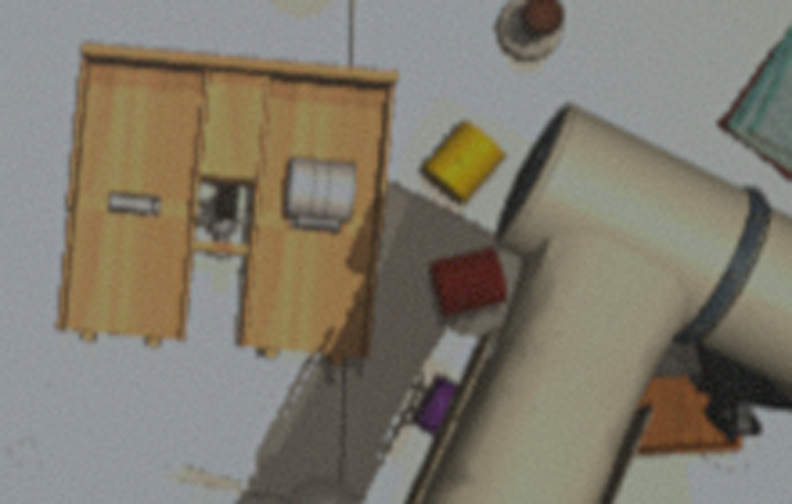

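The tin is held level over the tray, the shadow falls inside it at (330,470), and the neighbours are untouched. Lowering now, with fine steps at the end.

>>> apply_moves([
  {"dx": 0, "dy": 3, "dz": -0.2, "turn": 0},
  {"dx": 0, "dy": 4, "dz": 0, "turn": 0},
  {"dx": 0, "dy": 4, "dz": 0, "turn": 0},
  {"dx": 0, "dy": 2.5, "dz": 0, "turn": 0},
  {"dx": 0, "dy": 1.5, "dz": 0, "turn": 0},
  {"dx": 0, "dy": 0.8, "dz": 0, "turn": 0},
  {"dx": 0, "dy": 0, "dz": 0, "turn": 0},
])

```text
clock: 14.42
eef_pos: [465.1, -388.3, 31.6]
tool_rot: [-1.167, -1.273, 1.273]
ft_force: [0.5, -0.4, -1.4]
width: 48.9
```

>>> apply_moves([
  {"dx": 0, "dy": 0.2, "dz": 0, "turn": 0},
])

```text
clock: 14.55
eef_pos: [465.6, -388.7, 30.5]
tool_rot: [-1.169, -1.274, 1.273]
ft_force: [0.1, -0.1, -1.8]
width: 48.6
```

>>> apply_moves([
  {"dx": 0, "dy": 0.2, "dz": 0, "turn": 0},
])

```text
clock: 14.68
eef_pos: [465.2, -388.4, 28.0]
tool_rot: [-1.168, -1.274, 1.273]
ft_force: [0.1, -0.2, -2.8]
width: 48.6
```

>>> apply_moves([
  {"dx": 0, "dy": 0.3, "dz": 0, "turn": 0},
  {"dx": 0, "dy": 0.3, "dz": 0, "turn": 0},
  {"dx": 0, "dy": 0, "dz": 0, "turn": 0},
])

```text
clock: 15.05
eef_pos: [464.6, -388.0, 20.9]
tool_rot: [-1.166, -1.273, 1.273]
ft_force: [-0.7, 0.0, -1.9]
width: 48.7
```

>>> apply_moves([
  {"dx": 0, "dy": 0.2, "dz": 0, "turn": 0},
  {"dx": 0, "dy": 0, "dz": 0, "turn": 0},
])

```text
clock: 15.3
eef_pos: [464.7, -388.0, 19.1]
tool_rot: [-1.166, -1.273, 1.273]
ft_force: [-0.8, 0.3, -1.9]
width: 49.2
```

>>> apply_moves([
  {"dx": 0, "dy": 0.1, "dz": 0, "turn": 0},
  {"dx": 0, "dy": 0, "dz": 0, "turn": 0},
])

```text
clock: 15.55
eef_pos: [464.8, -388.1, 18.2]
tool_rot: [-1.167, -1.273, 1.273]
ft_force: [0.1, -0.4, -1.7]
width: 48.7
```

>>> apply_moves([
  {"dx": 0, "dy": 0.1, "dz": 0, "turn": 0},
  {"dx": 0, "dy": 0, "dz": 0, "turn": 0},
])

```text
clock: 15.8
eef_pos: [464.7, -388.1, 17.2]
tool_rot: [-1.167, -1.273, 1.273]
ft_force: [-0.3, -0.2, -1.1]
width: 48.7
```

>>> apply_moves([
  {"dx": 0, "dy": 0.1, "dz": 0, "turn": 0},
  {"dx": 0, "dy": 0, "dz": 0, "turn": 0},
])

```text
clock: 16.05
eef_pos: [464.9, -388.2, 16.6]
tool_rot: [-1.167, -1.273, 1.273]
ft_force: [-0.3, 1.2, 1.3]
width: 48.7
```

The vertical force changed sign at z = 16.6, exactly the predicted height, so the tin is on the tray floor. Letting go.

>>> apply_moves([
  {"dx": 0, "dy": 0, "dz": 0, "turn": 0},
  {"dx": 0, "dy": 0, "dz": 0, "turn": 0},
  {"dx": 0, "dy": 0, "dz": 0, "turn": 0},
  {"dx": 0, "dy": 0, "dz": 0, "turn": 0},
  {"dx": 0, "dy": 0, "dz": 0, "turn": 0},
  {"dx": 0, "dy": 0, "dz": 0, "turn": 0},
], fingers=1)

```text
clock: 16.8
eef_pos: [464.8, -388.1, 16.3]
tool_rot: [-1.167, -1.273, 1.273]
ft_force: [0.6, -0.3, -0.6]
width: 85.3
```

```bash
python3 - <<'E'
from rig import robot
import cv2
c=robot.read_camera("scene"); cv2.imwrite("pics/s8.png",cv2.resize(c["color"][170:350,320:500,::-1],None,fx=3,fy=3))
E
```

```text
(no output)
```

View pics/s8.png

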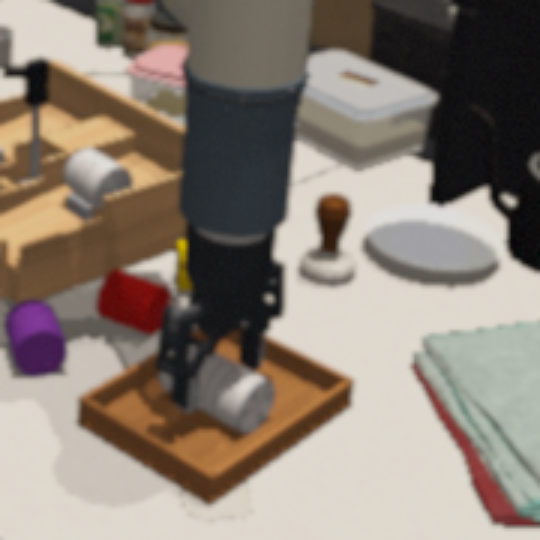

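The tin lies in the tray at (230,390) between the open fingers. Rising straight up and moving back a little for a clear view.

>>> apply_moves([
  {"dx": 0, "dy": -1.5, "dz": 0, "turn": 0},
  {"dx": 0, "dy": -3, "dz": 0, "turn": 0},
  {"dx": 0, "dy": -4, "dz": 0, "turn": 0},
  {"dx": 0, "dy": -5, "dz": 0, "turn": 0},
  {"dx": 0, "dy": -5, "dz": 0, "turn": 0},
  {"dx": 0, "dy": -4, "dz": 0, "turn": 0},
  {"dx": 0, "dy": 0, "dz": 3, "turn": 0},
  {"dx": 0, "dy": 0, "dz": 4, "turn": 0},
])

```text
clock: 17.85
eef_pos: [394.8, -394.2, 242.7]
tool_rot: [-1.168, -1.274, 1.274]
ft_force: [0.2, -1.2, 0.7]
width: 85.3
```

>>> apply_moves([
  {"dx": -3, "dy": 0, "dz": 0, "turn": 0},
  {"dx": -4, "dy": 0, "dz": 0, "turn": 0},
  {"dx": -4, "dy": 0, "dz": 0, "turn": 0},
  {"dx": -4, "dy": 0, "dz": 0, "turn": 0},
  {"dx": -2, "dy": 0, "dz": 0, "turn": 0},
  {"dx": 0, "dy": 0, "dz": 0, "turn": 0},
  {"dx": 0, "dy": 0, "dz": 0, "turn": 0},
  {"dx": 0, "dy": 0, "dz": 0, "turn": 0},
])

```text
clock: 18.85
eef_pos: [410.0, -562.9, 242.3]
tool_rot: [-1.168, -1.274, 1.274]
ft_force: [-0.5, -0.2, 0.0]
width: 85.7
```

```bash
python3 - <<'E'
from h import *; from rig import robot
for n in("scene","top"):
    c=robot.read_camera(n); np.savez(f"{n}9.npz",**c)
    a=c["color"][:,:,::-1]; a=a[150:350,270:480] if n=="scene" else a[155:295,270:490]
    cv2.imwrite(f"pics/{n}9.png",cv2.resize(a,None,fx=2.8 if n=="scene" else 3.6,fy=2.8 if n=="scene" else 3.6,interpolation=cv2.INTER_CUBIC))
E
```

```text
(no output)
```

View pics/scene9.png

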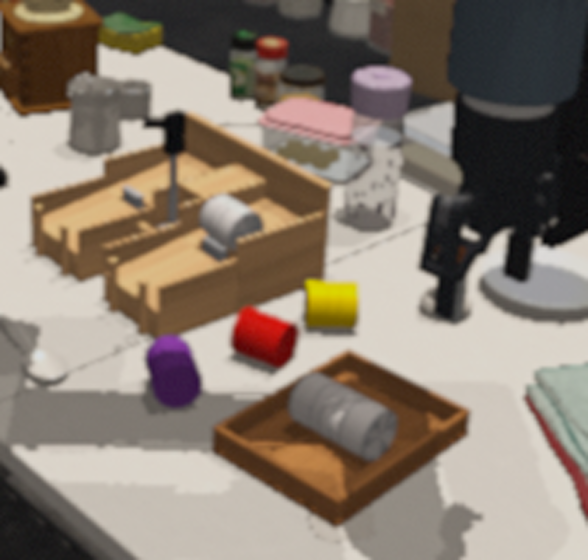

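View pics/top9.png

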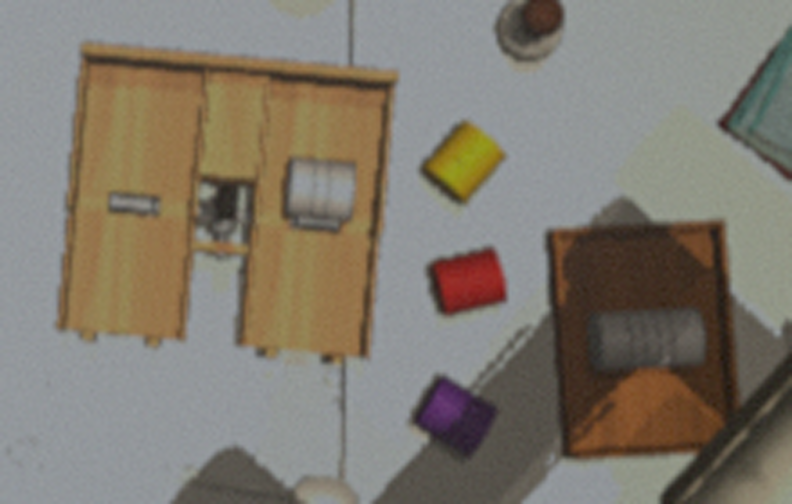

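The long tin lies flat inside the tray at (647,340) in the top view. The short tin is still in its lane at (320,190), the lever is upright, and the tamper and look-alikes haven't moved. Handing in.

```bash
python3 -c "
from rig import robot
print(robot.hand_in())"
```

```text
the job is handed in; nothing more can be done
None
```

The long tin is lying flat inside the tray and the job is handed in, at about 19 s on the clock.

- **Release:** I pushed the lever to its left end stop, where the force jumped from 3 to 8 N. I held it there for about 1 s and eased it back until it stood upright. The long tin rolled to the front of the left lane.
- **Placing:** I gripped the tin at a 49 mm opening and lowered it until the vertical force changed sign, at exactly the predicted height. Then I let go and backed away.
- **Last checks:** The final pictures show the tin clear of all tray walls, the short tin still behind its stop and the lever upright. The jug, tamper and coloured look-alikes were where they started.
- **Disagreements:** The measured dispenser and tray lengths came out about 2–6% short of the stated sizes. I took the dispenser's centre from its back wall instead, and the tins' positions agreed with that to 1–2 mm. The first move call was refused before anything moved, because I had left out some of the row values.

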